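# Seat the bearing cup and fit its retaining yoke

## Robot

A 6-joint arm with a two-finger parallel gripper is mounted at the origin on a cart in front of the work surface, level with it; the furniture and walls round the work are solid. World frame = base frame: x ahead of the robot, y to its left, z up, the work surface at z = 0. Lengths are in mm, angles in degrees, forces in N, time in s.
With the tool pointing down it reaches from about 300 to 850 mm from the base axis. Payload 4.2 kg.
Tool frame: the origin (TCP) lies on the centre line of the jaws, within the pads' length; the fingertips stand 14 mm ahead of it and the grasp point (between the pads) lies 5 mm behind it (env.finger_overhang is the z of the fingertips in the tool frame, in mm); z points along the fingers, y is the line along which they close (so a half turn about z gives the same grasp; the last joint's range is limited). The gripper opens to 91 mm and grips with 3 to 60 N. Pads are 32 mm wide; open, the fingers measure 118 mm over their backs; the gripper's body (76 mm by 178 mm) begins 60 mm behind the grasp point.
Start: joints at [-1.146, 18.312, 89.639, -0, 72.044, -1.146], TCP at [575.018, 0, 189.376] pointing down, gripper open.
Joint ranges: [-177.97, 177.97], [-48.28, 115.42], [12.27, 149.76], [-77.06, 257.06], [2.81, 150.46], [-146.56, 146.56]. Speed limits (degrees/s): [147.25, 147.25, 180, 180, 180, 180].

## Interface

Orientations are given as [roll, pitch, yaw] about the fixed x, y, z axes, in that order (R = Rz(yaw) Ry(pitch) Rx(roll)).
In Python, from workcell import sensors, viewer, env gives the robot as it stands. The module is installed in compiled form; this text tells all that it offers.
- The arm moves only by the tool step_arm, never from a script. Its argument "plan" is one flat list of numbers, 6 for each row, row after row: the shift along the tool's x, y, z in cm, then the turn, a rotation vector about the tool's x, y, z in rad. In form: [x, y, z, wx, wy, wz, x, y, z, wx, wy, wz, ...]. A call has 1 to 5 rows; each row shifts and turns the commanded pose from where the row before left it, along the tool's axes as they then stand; what a row does not reach is not made up. A row lasts 1/12 s, in which the tool goes at most 41.7 mm and 7.16 degrees, less where a joint would pass 70% of its speed; a pose out of reach is approached as far as the arm can. A call is refused whole if a number of a shift passes 4.17 or a number of a turn 0.125, either way. A call with a gripper value outside its range is refused whole. "hand" is the finger opening in cm, from 0 to 9.12, set as the call begins (left out, the last holds). The fingers move at their own pace and stop on an object; "newtons" is the grip in N (left out, the last holds). Time passes only in rows, so rows that do not move let the fingers close. It gives the time, the measured TCP pose, the force, the opening and the grip force at its end, in the units of the state.
- sensors.state(): the state, without advancing time (a new reading comes with each control period).
- viewer.grab_frame(name): name is "scene" or "side" or "wrist"; returns a dict with "img" (400x640x3 uint8, red, green, blue), "fx", "fy", "cx", "cy" (pixels), "position" and "attitude" of the camera in the world. Camera axes: x right, y down, z forward; pixel columns grow to the right and rows downward; lengths in mm; the calibration is good to about 2 mm. A picture is of the moment at which its call begins. There is no depth.
- env.job_done(): hands the job in; it is judged then, once.
Trained networks look in a picture, given as the dict that the camera call returned (one of the last four; its "shot" number tells which), for a name from the list of things; names that differ only in an ending like _2 or _b are one class to them, and where a whole thing is asked for, a point or a joint stands for the part that bears it (a point fixed in the world has none). Each returns a list of dicts, best first, with "score" (0 to 1); they miss things now and then, are a little off and sometimes report something else, mostly with a low value. They report only what shows in the picture. A call takes as long as a camera call.
- viewer.boxes_of(name, picture): "location" ([column, row] in pixels, amid what is visible of it).
- viewer.pinpoint(name, picture): "location" ([column, row] in pixels: a listed point, or the origin of a listed thing).
The state is a dict: "time_s": time; "qpos": joint angles; "qvel": joint speeds; "effort": joint torques, N m; "ee_pos": TCP position; "ee_rot": TCP orientation; "force": force on the tool from outside, world axes, zero at the start; "torque": the same for the moment, N m; "gripper_width": finger opening in mm; "gripper_force": force on a finger pad.
Only numpy, scipy, OpenCV 4.12 (cv2) and the standard library are available. Lean on these libraries where they do the work, as an engineer would, in place of code of your own. Each camera call takes 0.05 s, during which the arm holds its last target. There are 200 camera calls.

## Task

Press or tap the bearing cup down into its housing, a few millimetres at a time on its three lugs in turn so that it never leans more than about 6 degrees, until its collar lies flat on the block all round. Then lay the bent retaining yoke over it: turn it until both of its ends rest in the two notched posts and its bow rests on the lug midway between the posts, and let go. Leave the other things on the bench alone.

Things in the scene. Friction and masses are not known exactly. Their poses are not given: they have to be found in the camera images.
- housing: Fixed bored aluminium block on a thin foot plate, 140 (x) x 190 (y) mm, top face 40 mm above the bench; bore 102 mm. Origin: centre of its underside, on the bore axis; z up; +x points away from the robot within 0.3 rad. Two notched steel posts stand on it at its y ends.
- notch_a (a point): Floor of the notch in the +y post (housing x=0, y=+82 mm, 56 mm above the housing's origin). The post is 38 (x) x 12 (y) mm. The notch is open upwards and along y: 14 mm wide for the lowest 6 mm, then flaring to about 26 mm at the post's top, 14 mm above this point.
- notch_b (a point): The same in the -y post (housing x=0, y=-82 mm).
- cup: Steel bearing cup, an open ring with a 116 mm collar, 8 mm thick, bearing three lugs. Stands 11 to 16 mm proud in the bore, leaning up to 0.06 rad. Origin: centre of the collar's underside, z the cup's axis; home at 40 mm above the housing's origin, upright, collar on the block. Tight damped fit: moves only when pushed, stays where left, no spring back, cannot turn about its axis.
- cup_lug0 (a point): Centre of the top of lug 0, midway between the posts on the housing's +x side, 48 mm from the cup's axis. Lugs are 16 mm radially, 26 mm along the rim, 8 mm high; tops 56 mm above the housing's origin when home. A push on a lug meets about 450 N per m/s (14 N at 30 mm/s) plus 3 N; it sinks that lug and leaves the other two about as high as they were.
- cup_lug1 (a point): Centre of the top of lug 1, at +120 degrees from lug 0 (housing x=-24, y=+42 mm); same size and home height.
- cup_lug2 (a point): Centre of the top of lug 2, at -120 degrees from lug 0 (housing x=-24, y=-42 mm); same size and home height.
- yoke_tab (a point): Grasp point on the retaining yoke (90 g): centre of the upright tab on the middle of its bow, 30 mm above the yoke's underside. Tab 14 mm (yoke x) by 24 mm (yoke y), its top 42 mm above the underside. Axes are the yoke's. It starts flat on the bench left of the housing, tab up, bow roughly to the left (+y). In place, its axes match the housing's and its underside is at notch floor height.
- yoke_end_a (a point): Centre of the rod near the yoke's +y end: yoke x=0, y=+90 mm, 5 mm above the underside; goes in notch_a. The yoke is one 10 mm round rod bent flat: two straight ends on one line along yoke y (66 to 98 mm from the middle, x=0), and slanting legs to a 44 mm long bow parallel to that line at yoke x=+48 mm.
- yoke_end_b (a point): Same near the -y end: yoke x=0, y=-90 mm; goes in notch_b.
- yoke_bow (a point): Centre of the rod at the middle of the bow: yoke x=48, y=0 mm, 5 mm above the underside, 25 mm straight below yoke_tab; comes to rest on lug 0.
- amber_bottle: amber glass bottle with black cap, 51 mm across, 101 mm tall, upright; origin under its centre; bystander
- tape_roll: roll of yellow tape lying flat, 91x106x25 mm; origin under its centre; bystander
- std_resistor: black block with two binding posts, 46x66x48 mm; origin under its centre; bystander
- vial_0: small capped sample vial, 24 mm across, 60 mm tall, upright near the front edge; origin under its centre; bystander
- marker: marker pen lying near the front edge, 16x136x14 mm; origin under its centre; bystander
- esd_brush: flat wooden brush lying at the left, 34x183x12 mm; origin under its centre; bystander

How it is judged:
By the outcome, as a careful person would: the job done as asked, in the order asked, and still so for the second after the job is handed in, with the robot touching nothing.
It also fails if it takes over 67 s, if anything falls off the work surface, if the arm or the gripper's body presses on something with over 40 N, if the wrist force passes 120 N, or if a joint passes its speed limit or range.

## Working session

There is one attempt and no reset: what is moved stays moved. The work goes in short steps, Python scripts to look and compute and a tool call to move; the robot and the scene stay as the last step left them, time stands still between calls to the robot, and variables do not carry over. Pictures are saved under pics/ and viewed, at most 10 in all, crops included, and the job is handed in when it is done.

Besides the shell and the picture viewer there is one more tool, called after "Request:" in YAML: its name, and indented under it one key for each argument. step_arm: Moves the arm, as the interface text tells. Its arguments: {"type":"object","properties":{"plan":{"type":"array","items":{"type":"number"}},"hand":{"type":"number"},"newtons":{"type":"number"}},"required":["plan"]}

```bash
mkdir -p pics; cat > h.py <<'E'
import numpy as np, cv2
from scipy.spatial.transform import Rotation as R
from workcell import sensors, viewer, env
def cam(f):
    return np.array(f["position"],float), f["attitude"]
def rot(a):
    a=np.array(a,float)
    return a if a.shape==(3,3) else (R.from_euler('xyz',a,degrees=True).as_matrix() if a.size==3 else R.from_quat(a).as_matrix())
def ray(f,uv):
    d=rot(f["attitude"])@np.array([(uv[0]-f["cx"])/f["fx"],(uv[1]-f["cy"])/f["fy"],1])
    return np.array(f["position"],float),d/np.linalg.norm(d)
def proj(f,p):
    c=rot(f["attitude"]).T@(np.array(p,float)-np.array(f["position"]))
    return np.array([f["fx"]*c[0]/c[2]+f["cx"],f["fy"]*c[1]/c[2]+f["cy"]])
def tri(obs):
    A=np.zeros((3,3));b=np.zeros(3)
    for f,uv in obs:
        o,d=ray(f,uv);P=np.eye(3)-np.outer(d,d);A+=P;b+=P@o
    x=np.linalg.solve(A,b)
    return x,[np.round(proj(f,x)-uv,1).tolist() for f,uv in obs]
def atz(f,uv,z):
    o,d=ray(f,uv);return o+d*(z-o[2])/d[2]
def save(f,n): cv2.imwrite("pics/"+n,f["img"][:,:,::-1])
PTS=["notch_a","notch_b","cup_lug0","cup_lug1","cup_lug2","yoke_tab","yoke_end_a","yoke_end_b","yoke_bow","housing","cup"]
E
python3 - <<'E'
from h import *
s=sensors.state();print(s)
fs={n:viewer.grab_frame(n) for n in("scene","side","wrist")}
for n,f in fs.items(): save(f,n+"0.png");print(n,f["position"],f["attitude"],f["fx"],f["cx"],f["cy"])
for p in PTS:
    for n,f in fs.items():
        print(p,n,[(round(d["score"],2),np.round(d["location"]).tolist()) for d in viewer.pinpoint(p,f)[:3]])
E
```

```text
{'time_s': 0.0, 'qpos': array([-1.14760409e+00,  1.83499691e+01,  8.97070223e+01, -4.73902781e-04,
        7.20435296e+01, -1.14677133e+00]), 'qvel': array([0.05573064, 0.02261063, 0.07912316, 0.02351579, 0.11250133,
       0.08535595]), 'effort': array([-5.01459035e-04, -4.12465632e+01, -2.31973493e+01,  7.28826877e-02,
        4.58198413e-02, -1.41870069e-04]), 'ee_pos': array([ 5.74444832e+02, -7.89242497e-03,  1.88532906e+02]), 'ee_rot': array([-1.79899490e+02, -1.56131452e-03,  8.99993124e+01]), 'force': array([ 0.79756471,  0.70993222, -0.61141972]), 'torque': array([ 0.00629882, -0.01428309, -0.05675835]), 'gripper_force': 0.0, 'gripper_width': 91.2291780525899}
scene [-302.49902106 -425.22134339 1131.61720225] [-136.11504824    1.00987846  -56.08122566] 489.35648371106254 322.4000971758919 198.10355197738727
side [ 141.1339575  1104.52317066  543.54626911] [-114.41844157   -0.77286575 -156.99070804] 390.0338338495753 324.5580820497221 202.9124322310844
wrist [573.91689622  80.35271213 383.32282971] [ 1.63499995e+02  6.99645164e-02 -1.02054484e-02] 328.47181094480004 320.88642
[... 1333 characters left out ...]
.68, [308.0, 250.0])]
yoke_tab wrist [(0.29, [338.0, 144.0])]
yoke_end_a scene [(0.68, [302.0, 196.0]), (0.64, [253.0, 217.0])]
yoke_end_a side [(0.67, [293.0, 239.0]), (0.58, [346.0, 265.0])]
yoke_end_a wrist [(0.63, [337.0, 144.0])]
yoke_end_b scene [(0.68, [302.0, 196.0]), (0.64, [253.0, 217.0])]
yoke_end_b side [(0.67, [293.0, 239.0]), (0.58, [346.0, 265.0])]
yoke_end_b wrist [(0.63, [337.0, 144.0])]
yoke_bow scene [(0.53, [269.0, 197.0])]
yoke_bow side [(0.66, [392.0, 217.0])]
yoke_bow wrist []
housing scene [(0.7, [355.0, 225.0])]
housing side [(0.92, [337.0, 214.0])]
housing wrist [(0.6, [294.0, 128.0])]
cup scene [(0.85, [356.0, 216.0])]
cup side [(0.68, [335.0, 195.0])]
cup wrist []
```

View pics/wrist0.png

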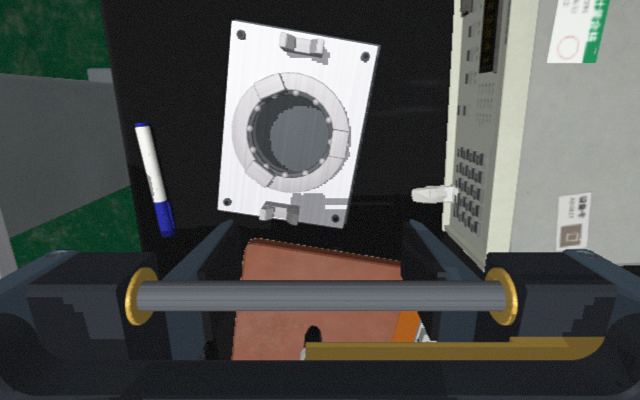

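View pics/scene0.png

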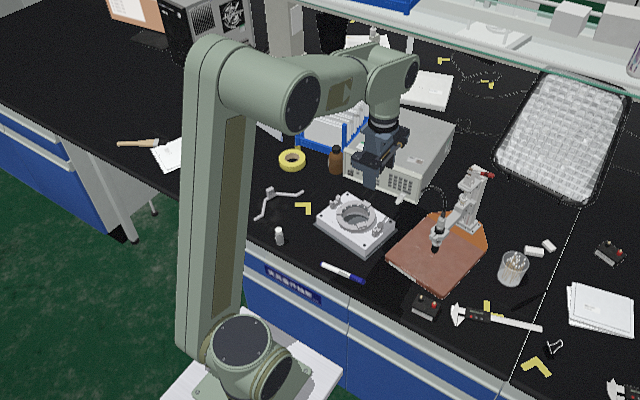

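```bash
python3 - <<'E'
from h import *
import json
S=lambda n:None
# reload cameras from printed poses
class C(dict):pass
sc=dict(position=[-302.499,-425.221,1131.617],attitude=[-136.11504824,1.00987846,-56.08122566],fx=489.356,fy=489.356,cx=322.4,cy=198.104)
sd=dict(position=[141.134,1104.523,543.546],attitude=[-114.41844157,-0.77286575,-156.99070804],fx=390.034,fy=390.034,cx=324.558,cy=202.912)
wr=dict(position=[573.917,80.353,383.323],attitude=[163.499995,0.06996,-0.0102],fx=328.472,fy=328.472,cx=320.886,cy=197.617)
for n,uv,z in [("na",[333,204],56),("nb",[377,228],56),("l",[364,203],68),("l",[362,223],68),("l",[339,209],68),("tab",[268,190],30),("e",[302,196],5),("e",[253,217],5),("bow",[269,197],5),("h",[355,225],0),("cup",[356,216],52)]: print("scene",n,atz(sc,uv,z).round())
for n,uv,z in [("na",[323,203],56),("nb",[348,188],56),("l",[336,201],68),("l",[350,188],68),("l",[323,184],68),("tab",[308,250],30),("e",[293,239],5),("e",[346,265],5),("h",[337,214],0)]: print("side",n,atz(sd,uv,z).round())
for n,uv,z in [("na",[279,213],56),("nb",[301,44],56),("l",[260,175],68),("l",[338,145],68),("l",[273,86],68),]: print("wr",n,atz(wr,uv,z).round())
E
```

```text
scene na [542. 127.  56.]
scene nb [532. -30.  56.]
scene l [587.  46.  68.]
scene l [516.  11.  68.]
scene l [526.  95.  68.]
scene tab [502. 348.  30.]
scene e [558. 256.   5.]
scene e [402. 331.   5.]
scene bow [497. 343.   5.]
scene h [549.  52.   0.]
scene cup [542.  46.  52.]
side na [559. 116.  56.]
side nb [531. -29.  56.]
side l [519. 111.  68.]
side l [516.  -4.  68.]
side l [608.   1.  68.]
side tab [503. 341.  30.]
side e [583. 269.   5.]
side e [405. 330.   5.]
side h [533.  61.   0.]
wr na [529. -34.  56.]
wr nb [555. 130.  56.]
wr l [514.  10.  68.]
wr l [590.  39.  68.]
wr l [530.  93.  68.]
```

View pics/side0.png

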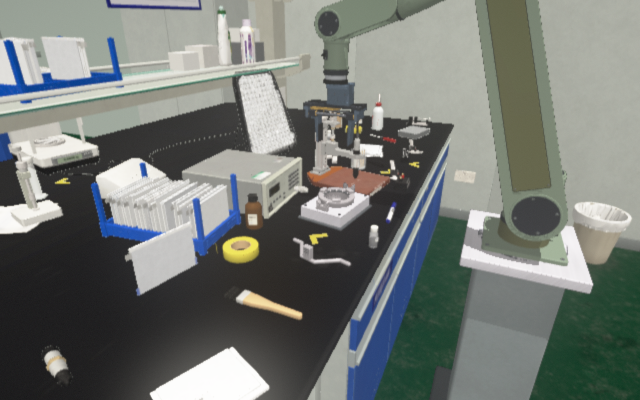

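```bash
python3 - <<'E'
from h import *
im=cv2.imread("pics/scene0.png")[110:260,230:480]
cv2.imwrite("pics/crop1.png",cv2.resize(im,None,fx=3.2,fy=3.2,interpolation=cv2.INTER_CUBIC))
E
```

```text
(no output)
```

View pics/crop1.png

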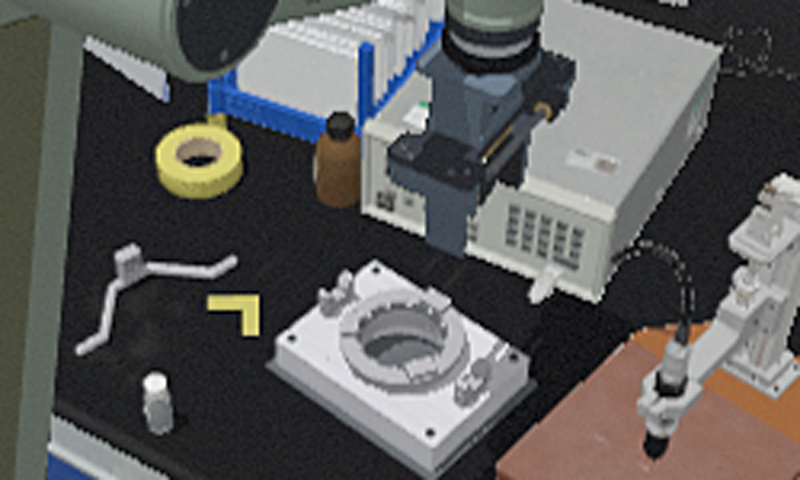

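```bash
cat >> h.py <<'E'
SC=dict(position=[-302.499,-425.221,1131.617],attitude=[-136.11504824,1.00987846,-56.08122566],fx=489.356,fy=489.356,cx=322.4,cy=198.104)
SD=dict(position=[141.134,1104.523,543.546],attitude=[-114.41844157,-0.77286575,-156.99070804],fx=390.034,fy=390.034,cx=324.558,cy=202.912)
WR=dict(position=[573.917,80.353,383.323],attitude=[163.499995,0.06996,-0.0102],fx=328.472,fy=328.472,cx=320.886,cy=197.617)
E
python3 - <<'E'
from h import *
a=atz(SC,[417.5,203.7],0);b=atz(SC,[343,176],0);print(a,b)
for z in (60,80,100,120,140): print(z,proj(SC,a+[0,0,z]),proj(SC,b+[0,0,z]))
print("bottle",atz(SC,[335,173],0))
print("arm head",tri([(SC,[434,250-0]),(SD,[355,183])]), atz(SC,[438,236],60))
print("yoke", tri([(SC,[268,190]),(SD,[308,250])]),atz(SC,[256.6,217],5),atz(SC,[302.5,193.5],5))
print("lugs tri")
for u,v,w in [([333,204],[323,203],[301,44]),([377,228],[348,188],[279,213])]: print(tri([(SC,u),(WR,w)]),tri([(SC,u),(SD,v),(WR,w)])[0])
for u,w in [([364,203],[338,145]),([362,223],[260,175]),([339,209],[273,86])]: print(tri([(SC,u),(WR,w)]))
E
```

```text
[732.79814472 -67.10817344   0.        ] [712.54442435 198.17853471   0.        ]
60 [419.89187268 190.31879875] [343.23373876 162.65571054]
80 [420.72004615 185.68562743] [343.31449047 158.04554565]
100 [421.56441586 180.96184713] [343.39672681 153.35062199]
120 [422.42546162 176.14477362] [343.48048912 148.56858041]
140 [423.30368236 171.23161556] [343.56582026 143.69697339]
bottle [710.32767381 228.66268451   0.        ]
arm head (array([ 568.16447075, -193.53390777,   15.75416937]), [[-1.4, 3.0], [-1.8, -1.7]]) [ 596.57088282 -189.81583515   60.        ]
yoke (array([500.30123369, 345.93332972,  32.65287093]), [[0.1, -0.2], [0.2, 0.2]]) [407.9078845  321.49299862   5.        ] [567.92870877 261.43162011   5.        ]
lugs tri
(array([553.9838523 , 133.14944342,  41.84154477]), [[0.5, 0.1], [-0.6, -1.6]]) [551.62686013 128.73244121  56.91258875]
(array([529.57379637, -31.92386226,  59.54567272]), [[0.2, -0.0], [-0.3, -0.3]]) [530.75654797 -31.47502263  56.54873485]
(array([587.72368652,  42.49751263,  69.75609411]), [[1.2, -0.2], [-2.1, -3.0]])
(array([514.23895543,  10.16641682,  69.58102987]), [[-0.1, 0.0], [0.2, 0.3]])
(array([528.66321654,  94.77151893,  65.15817213]), [[0.7, 0.1], [-1.1, -2.1]])
```

Request:
step_arm:
  plan: [1.4,0.5,3.0,0,0,0,1.4,0.5,3.0,0,0,0,1.3,0.5,2.5,0,0,0,0,0,0,0,0,0,0,0,0,0,0,0]
  hand: 0
  newtons: 20

```text
time_s: 2.22
ee_pos: [589.3, 41.3, 103.3]
ee_rot: [-179.8, 0.0, 90.1]
force: [1.0, -0.5, 0.6]
gripper_width: 60.9
gripper_force: 0.0
```

```bash
python3 - <<'E'
from h import *
s=sensors.state();print(s["time_s"],s["ee_pos"],s["ee_rot"],s["force"],s["gripper_width"])
f=viewer.grab_frame("wrist");save(f,"w1.png");print(f["position"],f["attitude"])
for p in("notch_a","cup_lug0"): print(p,[(round(d["score"],2),np.round(d["location"]).tolist(),atz(f,d["location"],56 if p[0]=="n" else 68).round()) for d in viewer.pinpoint(p,f)[:4]])
E
```

```text
2.2167 [589.25358145  41.25364963 103.25222767] [-1.79826421e+02  2.84010413e-02  9.00741574e+01] [ 1.0146618  -0.52965954  0.58915852] 60.872168448793275
[588.82955198 121.68967515 297.91676759] [1.63471454e+02 1.55237884e-01 6.16422555e-02]
notch_a [(0.82, [273.0, 90.0], array([555., 128.,  56.])), (0.4, [271.0, 182.0], array([550.,  62.,  56.])), (0.29, [236.0, 145.0], array([526.,  90.,  56.]))]
cup_lug0 [(0.94, [226.0, 252.0], array([515.,  10.,  68.])), (0.88, [325.0, 213.0], array([591.,  41.,  68.])), (0.83, [236.0, 142.0], array([530.,  93.,  68.]))]
```

Request:
step_arm:
  plan: [0,0,0.9,0,0,0,0,0,0,0,0,0,0,0,0,0,0,0,0,0,0,0,0,0,0,0,0,0,0,0]

```text
time_s: 2.78
ee_pos: [590.2, 40.9, 95.7]
ee_rot: [180.0, -0.0, 90.0]
force: [-0.5, 0.4, 0.1]
gripper_width: 15.5
gripper_force: 0.0
```

Request:
step_arm:
  plan: [0,0,0,0,0,0,0,0,0,0,0,0,0,0,0,0,0,0,0,0,0.3,0,0,0,0,0,0.3,0,0,0]

```text
time_s: 3.2
ee_pos: [590.2, 41.1, 89.3]
ee_rot: [180.0, -0.0, 90.0]
force: [-0.4, 0.2, -0.1]
gripper_width: 0.8
gripper_force: 0.0
```

Request:
step_arm:
  plan: [0,0,0.15,0,0,0,0,0,0.15,0,0,0]

```text
time_s: 3.37
ee_pos: [589.8, 41.0, 85.9]
ee_rot: [-180.0, 0.0, 90.0]
force: [0.3, -0.5, -0.4]
gripper_width: 0.4
gripper_force: 0.0
```

Request:
step_arm:
  plan: [0,0,0.1,0,0,0,0,0,0.1,0,0,0]

```text
time_s: 3.53
ee_pos: [590.0, 41.0, 84.2]
ee_rot: [-180.0, 0.0, 90.0]
force: [1.2, -0.6, 0.7]
gripper_width: 0.2
gripper_force: 0.0
```

Request:
step_arm:
  plan: [0,0,-0.8,0,0,0,-1.0,-2.5,0,0,0,0,-1.0,-2.5,0,0,0,0,-1.1,-2.5,0,0,0,0,0,0,0.2,0,0,0]

```text
time_s: 3.95
ee_pos: [510.2, 8.8, 90.9]
ee_rot: [-179.8, 0.0, 90.0]
force: [0.0, -0.2, -0.2]
gripper_width: 0.3
gripper_force: 0.0
```

Request:
step_arm:
  plan: [0,0,0.2,0,0,0,0,0,0.2,0,0,0]

```text
time_s: 4.12
ee_pos: [516.3, 10.1, 87.1]
ee_rot: [179.8, -0.0, 90.0]
force: [0.6, 0.2, -0.4]
gripper_width: 0.5
gripper_force: 0.0
```

Request:
step_arm:
  plan: [0,0,0.2,0,0,0]

```text
time_s: 4.2
ee_pos: [516.5, 10.2, 84.7]
ee_rot: [179.9, -0.0, 90.0]
force: [-0.4, -0.2, -0.8]
gripper_width: 0.3
gripper_force: 0.0
```

Request:
step_arm:
  plan: [0,0,-0.8,0,0,0,2.7,0.4,0,0,0,0,2.8,0.4,0,0,0,0,2.8,0.5,0,0,0,0,0,0,0.2,0,0,0]

```text
time_s: 4.62
ee_pos: [530.4, 97.4, 91.3]
ee_rot: [179.8, -0.1, 90.2]
force: [1.1, -0.2, 0.9]
gripper_width: 0.7
gripper_force: 0.0
```

Request:
step_arm:
  plan: [0,0,0.2,0,0,0,0,0,0.2,0,0,0]

```text
time_s: 4.78
ee_pos: [528.3, 93.0, 86.3]
ee_rot: [180.0, 0.0, 90.1]
force: [1.0, -0.3, -0.3]
gripper_width: 0.3
gripper_force: 0.0
```

Request:
step_arm:
  plan: [0,0,0.2,0,0,0]

```text
time_s: 4.87
ee_pos: [528.0, 92.4, 84.2]
ee_rot: [-180.0, 0.0, 90.0]
force: [0.1, 0.2, -0.7]
gripper_width: 0.3
gripper_force: 0.0
```

Request:
step_arm:
  plan: [0,0,0.15,0,0,0]

```text
time_s: 4.95
ee_pos: [527.9, 92.2, 82.6]
ee_rot: [-180.0, 0.0, 89.9]
force: [-0.1, 0.1, -1.0]
gripper_width: 0.4
gripper_force: 0.0
```

Request:
step_arm:
  plan: [0,0,0.15,0,0,0]

```text
time_s: 5.03
ee_pos: [527.9, 92.2, 81.2]
ee_rot: [-180.0, 0.0, 89.9]
force: [-0.1, 0.4, -0.8]
gripper_width: 0.6
gripper_force: 0.0
```

Request:
step_arm:
  plan: [0,0,-0.8,0,0,0,-1.7,2.1,0,0,0,0,-1.7,2.1,0,0,0,0,-1.8,2.0,0,0,0,0,0,0,0.2,0,0,0]

```text
time_s: 5.45
ee_pos: [594.6, 37.9, 88.6]
ee_rot: [179.7, 0.1, 89.8]
force: [0.9, 0.4, 1.5]
gripper_width: 0.5
gripper_force: 0.0
```

Request:
step_arm:
  plan: [0,0,0.2,0,0,0,0,0,0.2,0,0,0]

```text
time_s: 5.62
ee_pos: [589.4, 40.9, 83.4]
ee_rot: [-180.0, -0.0, 90.0]
force: [-0.3, 0.2, -0.2]
gripper_width: 0.5
gripper_force: 0.0
```

Request:
step_arm:
  plan: [0,0,0.2,0,0,0]

```text
time_s: 5.7
ee_pos: [589.1, 41.4, 81.3]
ee_rot: [-180.0, -0.0, 90.0]
force: [1.4, 0.1, -0.3]
gripper_width: 0.6
gripper_force: 0.0
```

Request:
step_arm:
  plan: [0,0,-0.8,0,0,0,-1.0,-2.5,0,0,0,0,-1.0,-2.5,0,0,0,0,-1.1,-2.5,0,0,0,0,0,0,0.2,0,0,0]

```text
time_s: 6.12
ee_pos: [509.6, 9.3, 88.0]
ee_rot: [-179.7, 0.0, 90.0]
force: [-0.8, -0.1, -0.5]
gripper_width: 0.4
gripper_force: 0.0
```

Request:
step_arm:
  plan: [0,0,0.2,0,0,0,0,0,0.2,0,0,0]

```text
time_s: 6.28
ee_pos: [516.0, 10.4, 84.2]
ee_rot: [179.9, -0.0, 90.0]
force: [1.1, 0.4, 0.1]
gripper_width: 0.5
gripper_force: 0.0
```

Request:
step_arm:
  plan: [0,0,0.2,0,0,0]

```text
time_s: 6.37
ee_pos: [516.2, 10.5, 81.7]
ee_rot: [179.9, -0.0, 90.0]
force: [0.3, 0.3, -0.3]
gripper_width: 0.5
gripper_force: 0.0
```

Request:
step_arm:
  plan: [0,0,0.15,0,0,0]

```text
time_s: 6.45
ee_pos: [515.9, 10.4, 79.7]
ee_rot: [180.0, -0.0, 90.0]
force: [-0.6, 1.0, -0.5]
gripper_width: 0.4
gripper_force: 0.0
```

Request:
step_arm:
  plan: [0,0,0.15,0,0,0]

```text
time_s: 6.53
ee_pos: [515.7, 10.3, 78.1]
ee_rot: [180.0, -0.0, 90.0]
force: [-0.2, -0.6, -0.4]
gripper_width: 0.6
gripper_force: 0.0
```

```bash
python3 - <<'E'
from h import *
print(env.finger_overhang, sensors.state()["ee_pos"])
f=viewer.grab_frame("wrist");im=f["img"][60:390,150:450,::-1];cv2.imwrite("pics/w2.png",cv2.resize(im,None,fx=1.8,fy=1.8))
print([(round(d["score"],2),np.round(d["location"]).tolist(),atz(f,d["location"],66).round()) for d in viewer.pinpoint("cup_lug0",f)[:4]])
E
```

```text
14.0 [515.66569979  10.33269204  78.06877648]
[(0.89, [439.0, 188.0], array([592.,  36.,  66.])), (0.74, [340.0, 96.0], array([526.,  93.,  66.])), (0.71, [318.0, 225.0], array([513.,  10.,  66.]))]
```

View pics/w2.png

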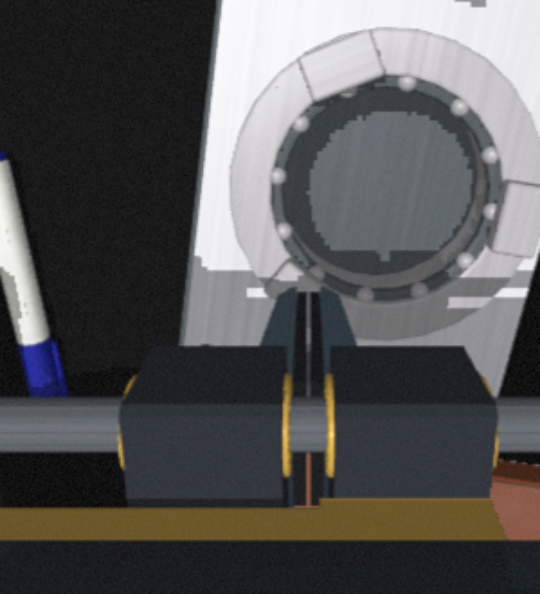

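Request:
step_arm:
  plan: [0,0,-0.8,0,0,0,2.7,0.4,0,0,0,0,2.8,0.4,0,0,0,0,2.8,0.5,0,0,0,0,0,0,0.2,0,0,0]

```text
time_s: 7.05
ee_pos: [530.0, 97.0, 85.5]
ee_rot: [179.8, -0.1, 90.2]
force: [-0.3, 0.2, -0.0]
gripper_width: 0.4
gripper_force: 0.0
```

Request:
step_arm:
  plan: [0,0,0.1,0,0,0,0,0,0.2,0,0,0]

```text
time_s: 7.22
ee_pos: [528.1, 92.8, 81.6]
ee_rot: [180.0, 0.0, 90.0]
force: [1.2, -0.2, -0.1]
gripper_width: 0.5
gripper_force: 0.0
```

Request:
step_arm:
  plan: [0,0,0.15,0,0,0]

```text
time_s: 7.3
ee_pos: [527.8, 92.2, 79.8]
ee_rot: [-180.0, 0.0, 90.0]
force: [-0.3, -0.1, -1.1]
gripper_width: 0.3
gripper_force: 0.0
```

Request:
step_arm:
  plan: [0,0,0.15,0,0,0]

```text
time_s: 7.38
ee_pos: [527.8, 92.1, 78.3]
ee_rot: [-180.0, 0.0, 89.9]
force: [-0.5, 0.4, -0.3]
gripper_width: 0.4
gripper_force: 0.0
```

Request:
step_arm:
  plan: [0,0,-0.8,0,0,0,-1.7,2.1,0,0,0,0,-1.7,2.1,0,0,0,0,-1.8,2.0,0,0,0,0,0,0,0.2,0,0,0]

```text
time_s: 7.8
ee_pos: [594.5, 37.7, 85.6]
ee_rot: [179.7, 0.1, 89.8]
force: [0.3, -0.1, 0.3]
gripper_width: 0.5
gripper_force: 0.0
```

Request:
step_arm:
  plan: [0,0,0.1,0,0,0,0,0,0.2,0,0,0]

```text
time_s: 7.97
ee_pos: [589.5, 40.7, 81.5]
ee_rot: [-180.0, -0.0, 89.9]
force: [0.3, 0.6, -0.1]
gripper_width: 0.5
gripper_force: 0.0
```

Request:
step_arm:
  plan: [0,0,0.15,0,0,0]

```text
time_s: 8.05
ee_pos: [589.0, 41.3, 79.8]
ee_rot: [-179.9, -0.0, 90.0]
force: [1.0, 0.0, 1.0]
gripper_width: 0.8
gripper_force: 0.0
```

Request:
step_arm:
  plan: [0,0,0.15,0,0,0]

```text
time_s: 8.13
ee_pos: [589.2, 41.5, 78.3]
ee_rot: [-180.0, -0.0, 90.0]
force: [-0.7, -0.2, 0.0]
gripper_width: 0.4
gripper_force: 0.0
```

Request:
step_arm:
  plan: [0,0,0.3,0,0,0]

```text
time_s: 8.22
ee_pos: [589.7, 41.5, 75.6]
ee_rot: [180.0, -0.0, 90.0]
force: [0.6, 0.0, 0.2]
gripper_width: 0.3
gripper_force: 0.0
```

```bash
python3 - <<'E'
from h import *
s=sensors.state();print(s["ee_pos"],s["force"])
f=viewer.grab_frame("side");im=f["img"][150:240,270:400,::-1];cv2.imwrite("pics/s2.png",cv2.resize(im,None,fx=6,fy=6,interpolation=cv2.INTER_CUBIC))
E
```

```text
[589.67947851  41.5252612   75.62624462] [0.58249985 0.00951883 0.23961125]
```

View pics/s2.png

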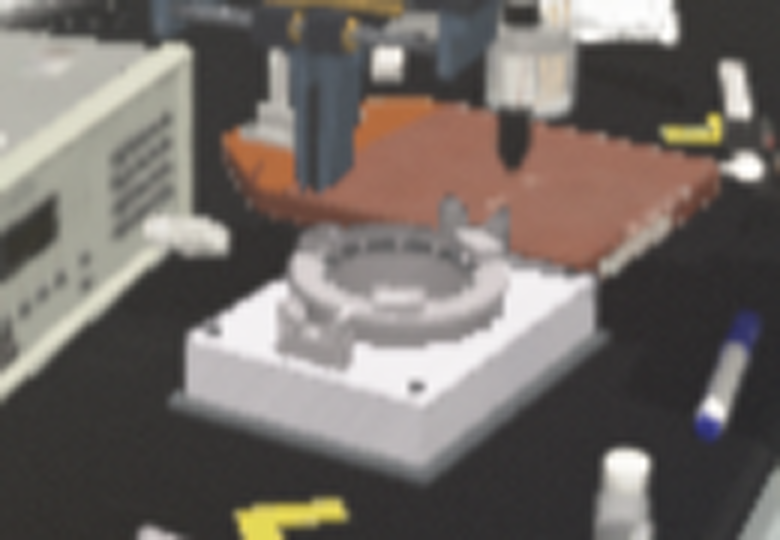

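```bash
python3 - <<'E'
from h import *
for z in (40,56,62,68,76,90,100): print(z,proj(SD,[590,41,z]))
c=np.array([543,48]);a=np.deg2rad(-8.5);M=np.array([[np.cos(a),-np.sin(a)],[np.sin(a),np.cos(a)]])
for x,y in((-70,95),(70,95),(-70,-95)):
  for z in (0,40):
    p=[*(c+M@[x,y]),z];print(x,y,z,proj(SD,p),(proj(SD,p)-[270,150])*6)
E
```

```text
40 [323.24568018 197.11468625]
56 [323.30594996 192.54825197]
62 [323.32871553 190.8233828 ]
68 [323.35157161 189.09165625]
76 [323.3821881  186.77194961]
90 [323.43616034 182.68265783]
100 [323.47502176 179.73826146]
-70 95 0 [340.13035408 229.17223982] [420.78212447 475.03343893]
-70 95 40 [340.5444822  216.98495001] [423.26689322 401.90970009]
70 95 0 [300.88834659 217.54097039] [185.33007956 405.24582235]
70 95 40 [300.73705509 205.865066  ] [184.42233054 335.19039601]
-70 -95 0 [368.26661485 206.35954168] [589.59968913 338.15725011]
-70 -95 40 [368.99680126 195.28899243] [593.98080758 271.73395457]
```

Request:
step_arm:
  plan: [0,0,0.2,0,0,0,0,0,0.2,0,0,0]

```text
time_s: 8.43
ee_pos: [589.9, 41.3, 71.3]
ee_rot: [180.0, -0.0, 90.0]
force: [-0.3, 0.1, 0.5]
gripper_width: 0.5
gripper_force: 0.0
```

Request:
step_arm:
  plan: [0,0,0.2,0,0,0]

```text
time_s: 8.52
ee_pos: [590.0, 41.2, 69.2]
ee_rot: [180.0, -0.0, 90.0]
force: [0.7, 0.6, 1.3]
gripper_width: 0.5
gripper_force: 0.0
```

Request:
step_arm:
  plan: [0,0,0.2,0,0,0]

```text
time_s: 8.6
ee_pos: [590.0, 41.1, 67.1]
ee_rot: [-180.0, -0.0, 90.0]
force: [0.1, 0.4, -0.2]
gripper_width: 0.4
gripper_force: 0.0
```

Request:
step_arm:
  plan: [0,0,0.2,0,0,0]

```text
time_s: 8.68
ee_pos: [590.0, 41.0, 65.1]
ee_rot: [-180.0, 0.0, 90.0]
force: [-0.1, -0.1, -0.0]
gripper_width: 0.5
gripper_force: 0.0
```

Request:
step_arm:
  plan: [0,0,0.2,0,0,0]

```text
time_s: 8.77
ee_pos: [590.0, 41.0, 63.1]
ee_rot: [180.0, -0.0, 90.0]
force: [-0.5, 0.1, -1.0]
gripper_width: 0.4
gripper_force: 0.0
```

Request:
step_arm:
  plan: [0,0,0.2,0,0,0]

```text
time_s: 8.85
ee_pos: [590.0, 41.0, 61.1]
ee_rot: [180.0, 0.0, 90.0]
force: [0.6, -0.9, -0.7]
gripper_width: 0.5
gripper_force: 0.0
```

```bash
python3 - <<'E'
from h import *
s=sensors.state();print(s["ee_pos"],s["force"],s["qpos"])
f=viewer.grab_frame("side");im=f["img"][150:240,270:400,::-1];cv2.imwrite("pics/s3.png",cv2.resize(im,None,fx=6,fy=6,interpolation=cv2.INTER_CUBIC))
E
```

```text
[590.03208366  40.97052772  61.13352524] [ 0.63472374 -0.86399213 -0.66959171] [ 2.85859854e+00  2.58274601e+01  9.77443127e+01 -1.16391405e-03
  5.64267386e+01  2.86202232e+00]
```

View pics/s3.png

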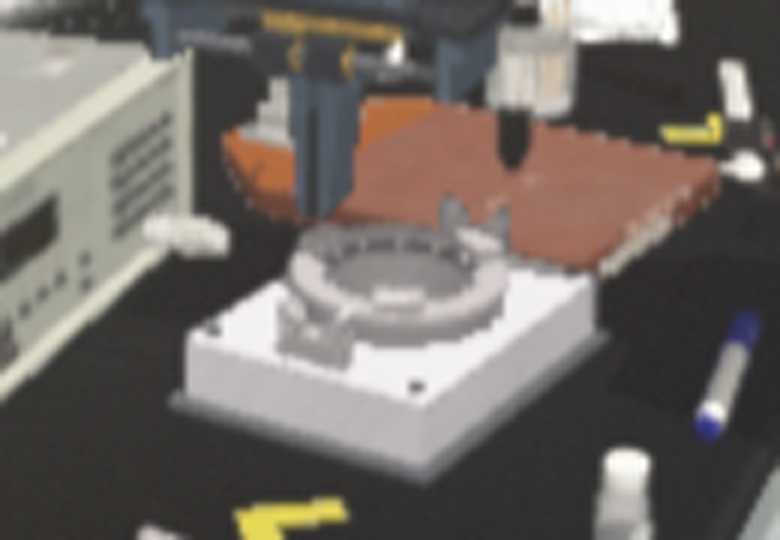

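Request:
step_arm:
  plan: [0,0,0.2,0,0,0,0,0,0.2,0,0,0]

```text
time_s: 9.07
ee_pos: [590.1, 41.0, 57.3]
ee_rot: [180.0, 0.0, 90.0]
force: [-0.7, 0.6, -0.2]
gripper_width: 0.8
gripper_force: 0.0
```

Request:
step_arm:
  plan: [0,0,0.15,0,0,0]

```text
time_s: 9.15
ee_pos: [590.0, 41.0, 55.6]
ee_rot: [-180.0, 0.0, 90.0]
force: [0.1, 0.8, 0.2]
gripper_width: 0.3
gripper_force: 0.0
```

Request:
step_arm:
  plan: [0,0,0.15,0,0,0]

```text
time_s: 9.23
ee_pos: [590.0, 41.0, 54.2]
ee_rot: [180.0, 0.0, 90.0]
force: [0.5, 0.2, 0.4]
gripper_width: 0.5
gripper_force: 0.0
```

Request:
step_arm:
  plan: [0,0,0.15,0,0,0]

```text
time_s: 9.32
ee_pos: [590.0, 41.0, 52.7]
ee_rot: [180.0, -0.0, 90.0]
force: [-0.0, -0.6, 0.1]
gripper_width: 0.5
gripper_force: 0.0
```

Request:
step_arm:
  plan: [0,0,0.15,0,0,0]

```text
time_s: 9.4
ee_pos: [590.0, 41.0, 51.2]
ee_rot: [180.0, -0.0, 90.0]
force: [-1.1, 0.6, 0.2]
gripper_width: 0.2
gripper_force: 0.0
```

Request:
step_arm:
  plan: [0,0,0.15,0,0,0]

```text
time_s: 9.48
ee_pos: [590.1, 41.0, 49.7]
ee_rot: [180.0, -0.0, 90.0]
force: [0.2, -0.7, 0.1]
gripper_width: 0.4
gripper_force: 0.0
```

```bash
python3 - <<'E'
from h import *
s=sensors.state();print(s["ee_pos"],s["force"],s["effort"].round(1))
f=viewer.grab_frame("side")
b=cv2.imread("pics/side0.png")[:,:,::-1]
for r in range(178,200): print(r,f["img"][r,320:330].mean(1).astype(int),b[r,320:330].mean(1).astype(int))
print([(round(d["score"],2),np.round(d["location"],1).tolist()) for d in viewer.pinpoint("cup_lug0",f)[:4]])
E
```

```text
[590.06314061  40.9807459   49.73076761] [ 0.24057751 -0.73380114  0.05973091] [ -0.  -45.2 -19.6   0.1   0.1   0. ]
178 [ 89  66  62  86  91  88  84  83  86 116] [117 118 117 117 117 118 119 119 120 121]
179 [ 88  66  62  86  91  87  83  82  88 116] [118 118 117 118 117 119 118 119 119 120]
180 [ 89  65  63  87  90  88  83  82  87 117] [116 117 116 116 117 118 119 120 121 122]
181 [ 88  66  62  87  89  85  82  81  87 117] [115 114 116 117 117 119 120 122 123 123]
182 [ 87  64  62  86  90  83  83  82  88 117] [111 112 115 115 118 120 121 121 123 121]
183 [ 87  64  62  87  90  83  81  81  82 115] [ 96  95 103 105 111 113 117 118 119 120]
184 [ 87  65  63  87  89  81  81  81  82 110] [ 81  81  85  88  94  96 103 106 112 114]
185 [87 64 63 87 91 81 81 81 82 94] [78 79 79 79 82 82 84 89 95 97]
186 [86 63 63 87 92 84 81 80 80 82] [77 75 81 93 94 93 88 79 84 90]
187 [85 65 62 88 92 86 89 83 86 95] [ 72  87 117 164 170 169 141  99 113 138]
188 [ 86  71  67  89  96 108 114 109 109 114] [109 161 179 203 208 204 177 138 168 183]
189 [108 108  95 104 115 122 127 123 124 124] [153 200 204 210 21
[... 275 characters left out ...]
16 110 123]
193 [203 183 176 147 113 101 118 123 125 134] [205 205 195 171 128 120 122 124 125 135]
194 [209 206 207 190 139 114 121 133 136 139] [207 208 207 194 139 119 120 132 136 139]
195 [210 212 210 191 142 128 131 136 137 139] [209 210 208 191 142 129 130 134 139 147]
196 [210 212 211 195 152 144 135 135 137 138] [208 209 209 195 151 144 134 143 141 153]
197 [198 208 211 210 190 182 142 138 137 137] [197 207 211 208 189 181 144 152 151 156]
198 [167 193 208 210 208 205 186 168 148 145] [166 193 206 209 206 205 186 176 161 161]
199 [147 160 180 200 206 210 210 200 185 183] [145 160 179 199 206 208 209 200 190 189]
[(0.92, [349.6, 188.5]), (0.82, [335.9, 202.0]), (0.65, [321.4, 187.8])]
```

Request:
step_arm:
  plan: [0,0,0.15,0,0,0]

```text
time_s: 9.67
ee_pos: [590.3, 41.0, 48.5]
ee_rot: [180.0, -0.0, 90.0]
force: [-0.1, 0.0, 0.2]
gripper_width: 0.5
gripper_force: 0.0
```

Request:
step_arm:
  plan: [0,0,0.15,0,0,0]

```text
time_s: 9.75
ee_pos: [590.2, 41.0, 46.9]
ee_rot: [180.0, 0.0, 90.0]
force: [-0.4, -0.4, 3.8]
gripper_width: 0.2
gripper_force: 2.2
```

Request:
step_arm:
  plan: [0,0,0.15,0,0,0]

```text
time_s: 9.83
ee_pos: [590.5, 41.0, 46.0]
ee_rot: [179.9, 0.0, 90.0]
force: [-1.7, -1.3, 6.5]
gripper_width: 0.6
gripper_force: 3.4
```

Request:
step_arm:
  plan: [0,0,-1.0,0,0,0,1.7,-2.1,0,0,0,0,1.7,-2.1,0,0,0,0,1.8,-2.0,0,0,0,0,0,0,0,0,0,0]

```text
time_s: 10.25
ee_pos: [523.8, 95.0, 55.6]
ee_rot: [-179.8, -0.0, 90.1]
force: [-0.3, -0.6, 0.1]
gripper_width: 0.8
gripper_force: 0.0
```

Request:
step_arm:
  plan: [0,0,0.2,0,0,0,0,0,0.2,0,0,0]

```text
time_s: 10.42
ee_pos: [529.0, 93.0, 51.9]
ee_rot: [179.9, -0.0, 90.0]
force: [-0.3, -0.1, -0.5]
gripper_width: 0.9
gripper_force: 0.0
```

Request:
step_arm:
  plan: [0,0,0.15,0,0,0]

```text
time_s: 10.5
ee_pos: [529.0, 92.6, 49.9]
ee_rot: [179.9, 0.0, 90.0]
force: [1.4, 0.4, 0.2]
gripper_width: 0.4
gripper_force: 0.0
```

Request:
step_arm:
  plan: [0,0,0.15,0,0,0]

```text
time_s: 10.58
ee_pos: [528.8, 92.5, 48.2]
ee_rot: [180.0, 0.0, 90.0]
force: [0.1, 1.1, 0.4]
gripper_width: 0.8
gripper_force: 0.0
```

Request:
step_arm:
  plan: [0,0,0.15,0,0,0]

```text
time_s: 10.67
ee_pos: [528.6, 92.5, 46.6]
ee_rot: [180.0, 0.0, 89.9]
force: [-0.1, 1.1, -0.5]
gripper_width: 0.1
gripper_force: 0.0
```

Request:
step_arm:
  plan: [0,0,0.15,0,0,0]

```text
time_s: 10.75
ee_pos: [528.4, 92.6, 45.0]
ee_rot: [-180.0, 0.0, 90.0]
force: [-0.4, -0.3, -0.3]
gripper_width: 0.4
gripper_force: 0.0
```

Request:
step_arm:
  plan: [0,0,-1.0,0,0,0,-2.7,-0.4,0,0,0,0,-2.8,-0.4,0,0,0,0,-2.8,-0.5,0,0,0,0,0,0,0,0,0,0]

```text
time_s: 11.17
ee_pos: [514.3, 6.4, 56.1]
ee_rot: [-180.0, 0.1, 89.8]
force: [-0.6, -0.1, -0.9]
gripper_width: 0.6
gripper_force: 0.0
```

Request:
step_arm:
  plan: [0,0,0.2,0,0,0,0,0,0.2,0,0,0]

```text
time_s: 11.33
ee_pos: [515.7, 10.2, 51.9]
ee_rot: [179.9, -0.0, 90.0]
force: [0.2, 0.1, 0.1]
gripper_width: 0.4
gripper_force: 0.0
```

Request:
step_arm:
  plan: [0,0,0.15,0,0,0]

```text
time_s: 11.42
ee_pos: [515.4, 10.7, 49.9]
ee_rot: [180.0, -0.0, 90.0]
force: [-0.0, 0.2, 0.0]
gripper_width: 0.1
gripper_force: 0.0
```

Request:
step_arm:
  plan: [0,0,0.15,0,0,0]

```text
time_s: 11.5
ee_pos: [515.2, 10.9, 48.2]
ee_rot: [180.0, -0.0, 90.1]
force: [-0.1, 0.7, -0.8]
gripper_width: 0.4
gripper_force: 0.0
```

Request:
step_arm:
  plan: [0,0,0.15,0,0,0]

```text
time_s: 11.58
ee_pos: [515.1, 10.8, 46.7]
ee_rot: [-180.0, -0.0, 90.1]
force: [0.4, -0.3, 0.1]
gripper_width: 0.3
gripper_force: 0.0
```

Request:
step_arm:
  plan: [0,0,0.15,0,0,0]

```text
time_s: 11.67
ee_pos: [515.1, 10.7, 45.2]
ee_rot: [-180.0, -0.0, 90.1]
force: [-0.2, 0.3, 5.5]
gripper_width: 0.5
gripper_force: 3.0
```

Request:
step_arm:
  plan: [0,0,0.15,0,0,0,0,0,0.1,0,0,0]

```text
time_s: 11.83
ee_pos: [515.1, 10.3, 43.5]
ee_rot: [180.0, 0.0, 90.0]
force: [-2.2, -0.7, 7.1]
gripper_width: 0.5
gripper_force: 3.7
```

Request:
step_arm:
  plan: [0,0,-1.0,0,0,0,2.7,0.4,0,0,0,0,2.8,0.4,0,0,0,0,2.8,0.5,0,0,0,0,0,0,0,0,0,0]

```text
time_s: 12.25
ee_pos: [529.6, 97.0, 53.6]
ee_rot: [179.8, -0.1, 90.2]
force: [0.4, -0.8, 0.8]
gripper_width: 0.4
gripper_force: 0.0
```

Request:
step_arm:
  plan: [0,0,0.4,0,0,0,0,0,0.3,0,0,0]

```text
time_s: 12.42
ee_pos: [527.8, 92.8, 45.7]
ee_rot: [-180.0, 0.0, 90.0]
force: [-0.4, -0.3, -0.6]
gripper_width: 0.5
gripper_force: 0.0
```

Request:
step_arm:
  plan: [0,0,0.15,0,0,0]

```text
time_s: 12.5
ee_pos: [527.3, 92.2, 43.8]
ee_rot: [-179.9, 0.0, 90.0]
force: [-0.9, 1.7, 3.1]
gripper_width: 0.3
gripper_force: 1.9
```

Request:
step_arm:
  plan: [0,0,0.15,0,0,0]

```text
time_s: 12.58
ee_pos: [527.4, 92.3, 43.0]
ee_rot: [-179.9, -0.0, 89.9]
force: [-2.8, 0.9, 8.0]
gripper_width: 0.3
gripper_force: 4.0
```

Request:
step_arm:
  plan: [0,0,-1.0,0,0,0,-1.7,2.1,0,0,0,0,-1.7,2.1,0,0,0,0,-1.8,2.0,0,0,0,0,0,0,0,0,0,0]

```text
time_s: 13.0
ee_pos: [594.4, 37.4, 53.8]
ee_rot: [179.7, 0.1, 89.8]
force: [1.8, -0.7, 0.8]
gripper_width: 0.8
gripper_force: 0.0
```

Request:
step_arm:
  plan: [0,0,0.4,0,0,0,0,0,0.2,0,0,0,0,0,0.2,0,0,0,0,0,0.2,0,0,0]

```text
time_s: 13.33
ee_pos: [589.2, 41.0, 43.4]
ee_rot: [-180.0, 0.0, 90.1]
force: [-2.1, -2.3, 9.0]
gripper_width: 0.7
gripper_force: 4.3
```

Request:
step_arm:
  plan: [0,0,0,0,0,0]

```text
time_s: 13.42
ee_pos: [589.2, 41.0, 43.2]
ee_rot: [-180.0, 0.1, 90.1]
force: [-1.1, -1.0, 3.0]
gripper_width: 0.4
gripper_force: 1.2
```

Request:
step_arm:
  plan: [0,0,0.15,0,0,0,0,0,0.15,0,0,0,0,0,0,0,0,0]

```text
time_s: 13.67
ee_pos: [589.8, 41.0, 40.7]
ee_rot: [180.0, 0.0, 90.1]
force: [-0.4, -2.3, 4.4]
gripper_width: 0.5
gripper_force: 2.0
```

Request:
step_arm:
  plan: [0,0,-1.0,0,0,0,1.7,-2.1,0,0,0,0,1.7,-2.1,0,0,0,0,1.8,-2.0,0,0,0,0,0,0,0,0,0,0]

```text
time_s: 14.08
ee_pos: [523.3, 95.5, 49.9]
ee_rot: [-179.7, -0.1, 90.1]
force: [-1.4, -0.0, -0.0]
gripper_width: 0.3
gripper_force: 0.0
```

Request:
step_arm:
  plan: [0,0,0.4,0,0,0,0,0,0.2,0,0,0,0,0,0.2,0,0,0,0,0,0.2,0,0,0,0,0,0,0,0,0]

```text
time_s: 14.5
ee_pos: [528.6, 93.4, 40.4]
ee_rot: [180.0, -0.1, 89.9]
force: [-1.8, 2.1, 4.2]
gripper_width: 0.1
gripper_force: 2.5
```

Request:
step_arm:
  plan: [0,0,-1.0,0,0,0,-2.7,-0.4,0,0,0,0,-2.8,-0.4,0,0,0,0,-2.8,-0.5,0,0,0,0,0,0,0,0,0,0]

```text
time_s: 14.92
ee_pos: [514.6, 5.9, 50.1]
ee_rot: [-180.0, 0.1, 89.8]
force: [-0.2, -0.4, -0.0]
gripper_width: 0.1
gripper_force: 0.0
```

Request:
step_arm:
  plan: [0,0,0.4,0,0,0,0,0,0.2,0,0,0,0,0,0.2,0,0,0,0,0,0.2,0,0,0,0,0,0,0,0,0]

```text
time_s: 15.33
ee_pos: [515.4, 10.0, 40.3]
ee_rot: [180.0, 0.1, 90.1]
force: [-1.2, -3.0, 4.3]
gripper_width: 0.5
gripper_force: 2.0
```

Request:
step_arm:
  plan: [0,0,0.15,0,0,0,0,0,0.15,0,0,0,0,0,0,0,0,0]

```text
time_s: 15.58
ee_pos: [515.2, 9.8, 37.6]
ee_rot: [180.0, 0.1, 90.2]
force: [-2.2, -3.6, 5.1]
gripper_width: 0.7
gripper_force: 2.8
```

Request:
step_arm:
  plan: [0,0,-1.0,0,0,0,1.0,2.5,0,0,0,0,1.0,2.5,0,0,0,0,1.1,2.5,0,0,0,0,0,0,0,0,0,0]

```text
time_s: 16.0
ee_pos: [595.7, 43.9, 47.6]
ee_rot: [179.6, -0.1, 90.1]
force: [0.7, -0.6, 0.1]
gripper_width: 0.5
gripper_force: 0.0
```

Request:
step_arm:
  plan: [0,0,0.4,0,0,0,0,0,0.2,0,0,0,0,0,0.2,0,0,0,0,0,0.2,0,0,0,0,0,0,0,0,0]

```text
time_s: 16.42
ee_pos: [589.0, 41.2, 37.2]
ee_rot: [-180.0, -0.0, 90.0]
force: [-1.4, 1.5, 3.0]
gripper_width: 0.3
gripper_force: 1.2
```

Request:
step_arm:
  plan: [0,0,-1.0,0,0,0,1.7,-2.1,0,0,0,0,1.7,-2.1,0,0,0,0,1.8,-2.0,0,0,0,0,0,0,0,0,0,0]

```text
time_s: 16.83
ee_pos: [523.4, 94.6, 47.1]
ee_rot: [-179.8, -0.0, 90.1]
force: [-1.1, -0.0, -0.2]
gripper_width: 0.6
gripper_force: 0.0
```

Request:
step_arm:
  plan: [0,0,0.4,0,0,0,0,0,0.2,0,0,0,0,0,0.2,0,0,0,0,0,0.2,0,0,0,0,0,0,0,0,0]

```text
time_s: 17.25
ee_pos: [528.8, 92.9, 37.2]
ee_rot: [180.0, -0.0, 89.9]
force: [-1.6, 2.0, 3.9]
gripper_width: 0.6
gripper_force: 1.9
```

Request:
step_arm:
  plan: [0,0,0.15,0,0,0,0,0,0.15,0,0,0,0,0,0,0,0,0]

```text
time_s: 17.5
ee_pos: [528.7, 93.3, 34.6]
ee_rot: [180.0, -0.1, 89.9]
force: [-1.9, 2.9, 5.4]
gripper_width: 0.3
gripper_force: 2.7
```

Request:
step_arm:
  plan: [0,0,-1.0,0,0,0,-2.7,-0.4,0,0,0,0,-2.8,-0.4,0,0,0,0,-2.8,-0.5,0,0,0,0,0,0,0,0,0,0]

```text
time_s: 17.92
ee_pos: [514.5, 5.8, 44.1]
ee_rot: [-180.0, 0.1, 89.8]
force: [0.6, 0.5, 0.8]
gripper_width: 0.3
gripper_force: 0.0
```

Request:
step_arm:
  plan: [0,0,0.4,0,0,0,0,0,0.2,0,0,0,0,0,0.2,0,0,0,0,0,0.2,0,0,0,0,0,0,0,0,0]

```text
time_s: 18.33
ee_pos: [515.4, 9.8, 34.3]
ee_rot: [180.0, 0.1, 90.1]
force: [-1.1, -3.3, 3.6]
gripper_width: 0.4
gripper_force: 2.1
```

Request:
step_arm:
  plan: [0,0,-1.0,0,0,0,1.0,2.5,0,0,0,0,1.0,2.5,0,0,0,0,1.1,2.5,0,0,0,0,0,0,0,0,0,0]

```text
time_s: 18.75
ee_pos: [595.7, 43.9, 44.7]
ee_rot: [179.6, -0.1, 90.1]
force: [1.3, 0.2, -0.4]
gripper_width: 0.1
gripper_force: 0.0
```

Request:
step_arm:
  plan: [0,0,0.4,0,0,0,0,0,0.2,0,0,0,0,0,0.2,0,0,0,0,0,0.2,0,0,0,0,0,0,0,0,0]

```text
time_s: 19.17
ee_pos: [589.0, 40.9, 34.0]
ee_rot: [-179.9, -0.0, 90.0]
force: [-0.6, 0.4, 0.9]
gripper_width: 0.5
gripper_force: 0.3
```

Request:
step_arm:
  plan: [0,0,0.15,0,0,0,0,0,0,0,0,0]

```text
time_s: 19.33
ee_pos: [589.3, 40.8, 32.8]
ee_rot: [-180.0, -0.0, 90.0]
force: [-1.5, -0.6, 3.0]
gripper_width: 0.2
gripper_force: 1.5
```

Request:
step_arm:
  plan: [0,0,0.15,0,0,0,0,0,0,0,0,0]

```text
time_s: 19.5
ee_pos: [589.6, 40.8, 31.5]
ee_rot: [180.0, 0.0, 90.0]
force: [-2.0, -0.2, 6.3]
gripper_width: 0.3
gripper_force: 2.7
```

Request:
step_arm:
  plan: [0,0,-1.0,0,0,0,1.7,-2.1,0,0,0,0,1.7,-2.1,0,0,0,0,1.8,-2.0,0,0,0,0,0,0,0,0,0,0]

```text
time_s: 19.92
ee_pos: [523.8, 94.8, 40.9]
ee_rot: [-179.8, -0.0, 90.1]
force: [0.2, 0.6, 0.9]
gripper_width: 0.6
gripper_force: 0.0
```

Request:
step_arm:
  plan: [0,0,0.4,0,0,0,0,0,0.2,0,0,0,0,0,0.2,0,0,0,0,0,0.2,0,0,0,0,0,0,0,0,0]

```text
time_s: 20.33
ee_pos: [528.7, 93.2, 31.5]
ee_rot: [180.0, -0.1, 89.9]
force: [-2.1, 3.0, 5.6]
gripper_width: 0.3
gripper_force: 3.1
```

Request:
step_arm:
  plan: [0,0,-1.0,0,0,0,-2.7,-0.4,0,0,0,0,-2.8,-0.4,0,0,0,0,-2.8,-0.5,0,0,0,0,0,0,0,0,0,0]

```text
time_s: 20.75
ee_pos: [514.7, 5.8, 41.1]
ee_rot: [-180.0, 0.1, 89.8]
force: [0.9, -0.1, -0.1]
gripper_width: 0.7
gripper_force: 0.0
```

Request:
step_arm:
  plan: [0,0,0.4,0,0,0,0,0,0.2,0,0,0,0,0,0.2,0,0,0,0,0,0.2,0,0,0,0,0,0,0,0,0]

```text
time_s: 21.17
ee_pos: [515.4, 9.8, 31.4]
ee_rot: [180.0, 0.1, 90.1]
force: [-2.2, -5.2, 5.3]
gripper_width: 0.2
gripper_force: 2.7
```

Request:
step_arm:
  plan: [0,0,0.15,0,0,0,0,0,0,0,0,0]

```text
time_s: 21.33
ee_pos: [515.4, 9.8, 30.8]
ee_rot: [180.0, 0.1, 90.2]
force: [-3.5, -5.5, 13.1]
gripper_width: 0.5
gripper_force: 6.5
```

Request:
step_arm:
  plan: [0,0,0.15,0,0,0,0,0,0,0,0,0]

```text
time_s: 21.5
ee_pos: [515.4, 9.7, 30.4]
ee_rot: [180.0, 0.1, 90.2]
force: [-6.2, -5.1, 21.7]
gripper_width: 0.3
gripper_force: 10.9
```

Request:
step_arm:
  plan: [0,0,-1.0,0,0,0,1.0,2.5,0,0,0,0,1.0,2.5,0,0,0,0,1.1,2.5,0,0,0,0,0,0,0,0,0,0]

```text
time_s: 21.92
ee_pos: [595.7, 43.9, 38.1]
ee_rot: [179.6, -0.1, 90.1]
force: [1.1, 0.0, 0.0]
gripper_width: 0.4
gripper_force: 0.0
```

Request:
step_arm:
  plan: [0,0,0.4,0,0,0,0,0,0.2,0,0,0,0,0,0.2,0,0,0,0,0,0.2,0,0,0,0,0,0,0,0,0]

```text
time_s: 22.33
ee_pos: [589.7, 41.8, 30.6]
ee_rot: [179.9, -0.1, 90.0]
force: [-3.0, 2.0, 16.4]
gripper_width: 0.5
gripper_force: 8.1
```

Request:
step_arm:
  plan: [0,0,-1.0,0,0,0,1.7,-2.1,0,0,0,0,1.7,-2.1,0,0,0,0,1.8,-2.0,0,0,0,0,0,0,0,0,0,0]

```text
time_s: 22.75
ee_pos: [522.2, 94.5, 37.3]
ee_rot: [-179.6, -0.0, 90.1]
force: [-0.1, 0.5, -0.8]
gripper_width: 0.4
gripper_force: 0.0
```

Request:
step_arm:
  plan: [0,0,0.4,0,0,0,0,0,0.2,0,0,0,0,0,0.2,0,0,0,0,0,0.2,0,0,0,0,0,0,0,0,0]

```text
time_s: 23.17
ee_pos: [528.1, 92.9, 30.4]
ee_rot: [-180.0, -0.1, 89.9]
force: [-6.1, 2.2, 22.0]
gripper_width: 0.5
gripper_force: 11.1
```

Request:
step_arm:
  plan: [0,0,-3,0,0,0,0,0,-3,0,0,0,0,0,-2,0,0,0,3.6,-0.4,0,0,0,0,3.6,-0.4,0,0,0,0]
  hand: 5

```text
time_s: 23.58
ee_pos: [522.2, 164.1, 109.4]
ee_rot: [179.8, -0.0, 89.7]
force: [0.6, 0.4, 0.6]
gripper_width: 31.0
gripper_force: 0.0
```

Request:
step_arm:
  plan: [3.6,-0.4,0,0,0,0,3.6,-0.4,0,0,0,0,3.6,-0.4,0,0,0,0,0,0,0,0,0,-0.12,0,0,0,0,0,-0.12]

```text
time_s: 24.0
ee_pos: [508.5, 274.6, 107.1]
ee_rot: [-180.0, 0.0, 104.2]
force: [0.2, -0.2, -0.6]
gripper_width: 50.3
gripper_force: 0.0
```

Request:
step_arm:
  plan: [0,0,0,0,0,-0.12,0,0,0,0,0,-0.12,0,0,0,0,0,-0.12,0,0,0,0,0,-0.12,0,0,0,0,0,-0.12]

```text
time_s: 24.42
ee_pos: [508.8, 272.3, 107.2]
ee_rot: [-180.0, 0.0, 138.4]
force: [-0.5, -0.9, -0.1]
gripper_width: 49.9
gripper_force: 0.0
```

Request:
step_arm:
  plan: [0,0,0,0,0,-0.12,0,0,0,0,0,-0.12,0,0,0,0,0,0,0,0,0,0,0,0]

```text
time_s: 24.75
ee_pos: [508.6, 272.5, 107.4]
ee_rot: [-180.0, -0.0, 151.6]
force: [0.5, 0.1, 0.1]
gripper_width: 49.9
gripper_force: 0.0
```

```bash
cat > look.py <<'E'
from h import *
import sys
def look(n="wrist",zs={},names=("yoke_tab","yoke_bow","yoke_end_a"),k=3):
    f=viewer.grab_frame(n)
    for p in names:
        for d in viewer.pinpoint(p,f)[:k]: print(n,p,round(d["score"],2),np.round(d["location"],1),atz(f,d["location"],zs[p]).round(1))
    return f
E
python3 - <<'E'
from look import *
z=dict(yoke_tab=30,yoke_bow=5,yoke_end_a=5,notch_a=56,cup_lug0=56)
s=sensors.state();print(s["ee_pos"],s["ee_rot"],s["qpos"].round(1),s["gripper_width"])
f=look("wrist",z);save(f,"w3.png")
for n in("scene","side"): g=look(n,z)
g=look("side",z,("cup_lug0","notch_a"))
E
```

```text
[508.62372738 272.48719895 107.42843798] [-1.79980728e+02 -1.84825882e-03  1.51648457e+02] [ 27.   22.1  96.4  -0.   61.5 -34.6] 49.89720000506763
wrist yoke_tab 0.7 [387.9 156.7] [503.1 338.2  30. ]
wrist yoke_bow 0.88 [386.1 149.2] [502.2 342.2   5. ]
wrist yoke_bow 0.69 [391.9 153.9] [508.6 345.1   5. ]
wrist yoke_end_a 0.8 [353.6 248.6] [576.  272.2   5. ]
scene yoke_tab 0.5 [270.9 190.1] [506.2 339.5  30. ]
scene yoke_tab 0.33 [303.3 189.7] [563.8 253.9  30. ]
scene yoke_bow 0.63 [270.6 196.9] [499.7 338.6   5. ]
scene yoke_bow 0.49 [425.4 307.7] [ 402.1 -252.4    5. ]
scene yoke_end_a 0.69 [299.5 192.2] [567.4 273.    5. ]
scene yoke_end_a 0.63 [360.3 225.1] [554.1  36.4   5. ]
scene yoke_end_a 0.55 [254.8 217.7] [402.6 324.3   5. ]
side yoke_bow 0.73 [310.1 259.4] [496.3 343.3   5. ]
side yoke_end_a 0.91 [294.5 237. ] [584.4 257.    5. ]
side yoke_end_a 0.86 [347.8 261.6] [405.7 313.6   5. ]
side yoke_end_a 0.74 [322.8 193.2] [636.3 -64.1   5. ]
side cup_lug0 0.96 [322.6 193.9] [587.7  52.1  56. ]
side cup_lug0 0.8 [337.  204.2] [517.2 106.4  56. ]
side cup_lug0 0.69 [349.1 194.1] [510.3  18.1  56. ]
side notch_a 0.92 [349.2 187.5] [528.9 -34.7  56. ]
side notch_a 0.72 [321.7 204.4] [558.4 126.9  56. ]
```

View pics/w3.png

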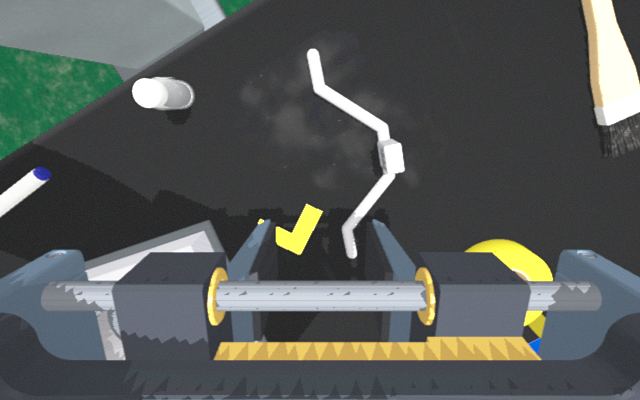

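```bash
python3 - <<'E'
from look import *
f=viewer.grab_frame("wrist");print(f["position"],f["attitude"])
P=lambda uv,z:atz(f,uv,z)
A=P([312,55],5);B=P([351,252],5);print(A,B)
d=(A-B)[:2];print("len",np.hypot(*d),"yaw",np.degrees(np.arctan2(d[1],d[0]))-90)
# legs corners
print("corners",P([318,88],5),P([347,231],5))
for uv in([393,157],[396,171],[385,127],[403,160]): print(uv,P(uv,42),P(uv,30),P(uv,5))
# tips of the fingers in image
print(proj(f,[508.6,272.5,107-14]),proj(f,[508.6,272.5,132]))
a=np.deg2rad(61.6);u=np.array([np.cos(a),np.sin(a),0])
for zt in (93,132): print(zt,proj(f,np.array([508.6,272.5,zt])+25*u),proj(f,np.array([508.6,272.5,zt])-25*u))
E
```

```text
[436.04809991 310.79718754 302.59218063] [ 1.63477533e+02 -9.05039993e-03  6.18678070e+01]
[400.58466693 321.37563478   5.        ] [577.74668341 269.02537235   5.        ]
len 184.73475595814276 yaw 73.53792113146767
corners [426.04558879 313.38406607   5.        ] [555.83830507 275.65574142   5.        ]
[393, 157] [501.55779593 341.09506103  42.        ] [504.57444958 342.49024672  30.        ] [510.85914468 345.39688358   5.        ]
[396, 171] [513.07475594 338.49247447  42.        ] [516.62175367 339.76781375  30.        ] [524.01133226 342.42477057   5.        ]
[385, 127] [477.22416592 345.38561094  42.        ] [479.12028111 346.97837201  30.        ] [483.07052109 350.29662424   5.        ]
[403, 160] [507.53346783 347.14719519  42.        ] [510.82529498 348.82107539  30.        ] [517.6832682  352.30832581   5.        ]
[321.47640468 225.51063658] [321.60527218 250.58610621]
93 [358.08573048 225.66844081] [284.85499145 225.35278025]
132 [365.5376892  250.77051063] [277.65544713 250.40162872]
```

Request:
step_arm:
  plan: [0,0,0,0,0,-0.105,0,0,0,0,0,-0.106,1.2,3.2,0,0,0,0,1.2,3.2,0,0,0,0,0,0,0,0,0,0]

```text
time_s: 25.97
ee_pos: [502.7, 346.3, 108.0]
ee_rot: [179.8, 0.0, 164.1]
force: [0.4, 1.0, 0.4]
gripper_width: 49.7
gripper_force: 0.0
```

Request:
step_arm:
  plan: [0,0,2.5,0,0,0,0,0,2.5,0,0,0,0,0,2.5,0,0,0,0,0,0,0,0,0,0,0,0,0,0,0]

```text
time_s: 26.38
ee_pos: [501.9, 340.5, 32.0]
ee_rot: [-179.9, -0.1, 164.0]
force: [0.2, 0.3, 0.7]
gripper_width: 50.0
gripper_force: 0.0
```

```bash
python3 - <<'E'
from look import *
z=dict(yoke_tab=30,yoke_bow=5,yoke_end_a=5,notch_a=56,cup_lug0=56)
s=sensors.state();print(s["ee_pos"],s["ee_rot"],s["force"],s["gripper_width"])
f=look("wrist",z);cv2.imwrite("pics/w4.png",cv2.resize(f["img"][60:260,200:440,::-1],None,fx=2.4,fy=2.4,interpolation=cv2.INTER_CUBIC))
E
```

```text
[501.89861894 340.47989927  32.00265485] [-1.79866609e+02 -1.03685792e-01  1.63974280e+02] [0.19591538 0.25984695 0.70976467] 50.01837857948216
wrist yoke_tab 0.9 [324.3 234.9] [504.4 341.6  30. ]
wrist yoke_bow 0.57 [323.1 218.6] [502.2 341.5   5. ]
wrist yoke_end_a 0.67 [263.2 325.2] [575.7 271.    5. ]
```

View pics/w4.png

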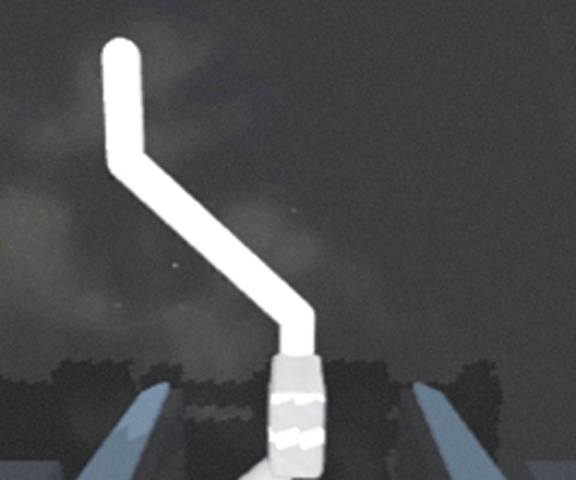

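Request:
step_arm:
  plan: [-0.15,0.15,1.5,0,0,0,0,0,1.0,0,0,0,0,0,0,0,0,0]

```text
time_s: 26.83
ee_pos: [503.5, 341.4, 6.7]
ee_rot: [-179.9, -0.1, 164.0]
force: [-1.0, -0.5, -0.4]
gripper_width: 49.7
gripper_force: 0.0
```

Request:
step_arm:
  plan: [0,0,0.8,0,0,0,0,0,0.5,0,0,0]

```text
time_s: 27.0
ee_pos: [504.7, 342.3, -5.2]
ee_rot: [180.0, 0.0, 164.0]
force: [-0.4, 0.8, 0.0]
gripper_width: 49.8
gripper_force: 0.0
```

Request:
step_arm:
  plan: [0,0,0.4,0,0,0,0,0,0.2,0,0,0,0,0,0,0,0,0]

```text
time_s: 27.25
ee_pos: [504.2, 342.0, -11.7]
ee_rot: [-180.0, -0.0, 164.0]
force: [-0.4, 0.8, 0.7]
gripper_width: 50.1
gripper_force: 0.0
```

Request:
step_arm:
  plan: [0,0,0,0,0,0,0,0,0,0,0,0,0,0,0,0,0,0,0,0,0,0,0,0,0,0,0,0,0,0]
  hand: 0
  newtons: 30

```text
time_s: 27.67
ee_pos: [504.6, 342.2, -10.9]
ee_rot: [180.0, 0.0, 164.0]
force: [0.4, -0.2, 0.7]
gripper_width: 19.8
gripper_force: 0.0
```

Request:
step_arm:
  plan: [0,0,0,0,0,0,0,0,0,0,0,0,0,0,0,0,0,0,0,0,0,0,0,0,0,0,0,0,0,0]

```text
time_s: 28.08
ee_pos: [504.5, 342.1, -11.0]
ee_rot: [-180.0, 0.0, 164.0]
force: [-0.1, -0.9, 1.7]
gripper_width: 13.9
gripper_force: 30.0
```

Request:
step_arm:
  plan: [0,0,-0.5,0,0,0,0,0,-1.5,0,0,0,0,0,-3,0,0,0,0,0,-3,0,0,0,0,0,-3,0,0,0]

```text
time_s: 28.5
ee_pos: [504.1, 342.0, 99.9]
ee_rot: [-180.0, -0.0, 164.0]
force: [0.1, 0.2, -1.4]
gripper_width: 14.1
gripper_force: 30.0
```

Request:
step_arm:
  plan: [-0.8,-1.3,0,0,0,0,-1.65,-2.66,0,0,0,0,-1.65,-2.66,0,0,0,0,-1.65,-2.66,0,0,0,0,-1.65,-2.66,0,0,0,0]

```text
time_s: 28.92
ee_pos: [542.4, 205.3, 98.5]
ee_rot: [-180.0, -0.0, 164.0]
force: [-0.2, 1.0, 0.0]
gripper_width: 13.5
gripper_force: 30.0
```

Request:
step_arm:
  plan: [-1.65,-2.66,0,0,0,0,-1.65,-2.66,0,0,0,0,-1.65,-2.66,0,0,0,0,-1.65,-2.66,0,0,0,0,-1.65,-2.66,0,0,0,0]

```text
time_s: 29.33
ee_pos: [585.0, 54.5, 98.4]
ee_rot: [-180.0, -0.0, 164.0]
force: [1.0, -0.1, -0.9]
gripper_width: 13.8
gripper_force: 30.0
```

Request:
step_arm:
  plan: [-0.85,-1.36,0,0,0,0,0,0,0,0,0,0.12,0,0,0,0,0,0.12,0,0,0,0,0,0.12,0,0,0,0,0,0.12]

```text
time_s: 29.75
ee_pos: [589.1, 40.3, 98.2]
ee_rot: [-180.0, -0.0, 136.1]
force: [0.5, 0.7, -0.3]
gripper_width: 13.8
gripper_force: 30.0
```

Request:
step_arm:
  plan: [0,0,0,0,0,0.12,0,0,0,0,0,0.12,0,0,0,0,0,0.12,0,0,0,0,0,0.12,0,0,0,0,0,0.12]

```text
time_s: 30.17
ee_pos: [589.1, 40.6, 98.3]
ee_rot: [-179.9, -0.0, 101.7]
force: [0.1, -0.3, -0.7]
gripper_width: 14.0
gripper_force: 30.0
```

Request:
step_arm:
  plan: [0,0,0,0,0,0.12,0,0,0,0,0,0.12,0,0,0,0,0,0.12,0,0,0,0,0,0,0,0,0,0,0,0]

```text
time_s: 30.58
ee_pos: [589.2, 40.7, 98.5]
ee_rot: [-180.0, 0.0, 81.6]
force: [-0.4, 0.4, -1.4]
gripper_width: 14.1
gripper_force: 30.0
```

```bash
python3 - <<'E'
from look import *
s=sensors.state();print(s["ee_pos"],s["ee_rot"],s["force"],s["gripper_width"])
t=s["ee_pos"][2]+11
z=dict(yoke_tab=30+t,yoke_bow=5+t,yoke_end_a=5+t,notch_a=56,cup_lug0=56)
for n in("wrist","scene","side"): f=look(n,z,("yoke_tab","yoke_end_a","notch_a","cup_lug0"))
f=viewer.grab_frame("wrist");save(f,"w5.png")
E
```

```text
[589.20824681  40.65763239  98.455777  ] [-1.79956948e+02  1.20218754e-02  8.16281090e+01] [-0.36339553  0.37762911 -1.37429685] 14.125767973074542
wrist yoke_tab 0.88 [321.5 259.5] [588.9  42.1 139.5]
wrist yoke_end_a 0.94 [229.6  84.2] [554.8 134.9 114.5]
wrist yoke_end_a 0.72 [319.1 260.8] [585.6  28.7 114.5]
wrist cup_lug0 0.83 [229.2 151.1] [529.4  95.   56. ]
wrist cup_lug0 0.75 [322.8 209.7] [589.9  41.   56. ]
wrist cup_lug0 0.69 [236.2 258.2] [515.8  10.7  56. ]
scene yoke_tab 0.55 [367.5 187.2] [586.1  37.5 139.5]
scene yoke_tab 0.44 [383.4 218.6] [505.6 -59.  139.5]
scene yoke_end_a 0.68 [375.6 216.2] [522.  -27.3 114.5]
scene yoke_end_a 0.5 [331.9 189.1] [545.1 132.7 114.5]
scene yoke_end_a 0.26 [343.3 272.8] [311.9 -53.7 114.5]
scene notch_a 0.56 [333.2 200.2] [556.1 135.4  56. ]
scene cup_lug0 0.8 [367.6 204.7] [596.6  38.6  56. ]
scene cup_lug0 0.69 [338.6 212. ] [524.2  95.6  56. ]
scene cup_lug0 0.62 [361.4 226.6] [512.1   9.9  56. ]
side yoke_tab 0.51 [324.3 169.3] [583.1  51.9 139.5]
side yoke_end_a 0.71 [322.6 188.2] [550.8 139.6 114.5]
side yoke_end_a 0.67 [354.3 167.6] [526.5 -71.4 114.5]
side notch_a 0.68 [352. 168.] [ 585.4 -223.6   56. ]
side notch_a 0.66 [351.4 186.4] [525.5 -47.   56. ]
side notch_a 0.66 [335. 200.] [534.1  80.   56. ]
side cup_lug0 0.9 [335.8 204.5] [519.7 109.9  56. ]
side cup_lug0 0.79 [349.5 192.6] [513.3   6.   56. ]
side cup_lug0 0.75 [325.8 188.8] [595.    8.5  56. ]
```

View pics/w5.png

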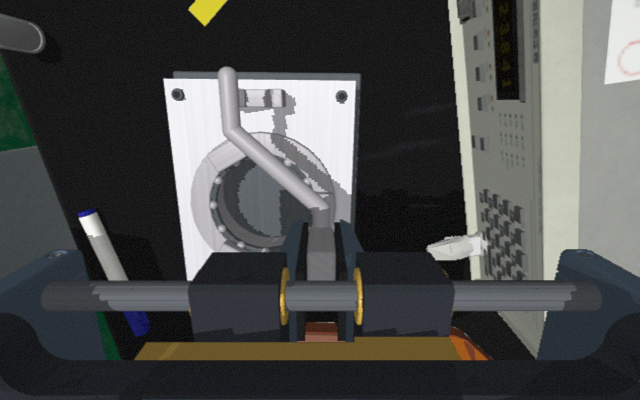

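```bash
python3 - <<'E'
from look import *
f=dict(viewer.grab_frame("wrist"))
for uv in([241,97],[285,97],[263,97],[245,90],[283,90]): print(uv,[atz(f,uv,z).round(1)[:2] for z in(56,70)])
c=np.array([543.5,48.3])
for yaw in(-8.5,-9.5):
  a=np.deg2rad(yaw);M=np.array([[np.cos(a),-np.sin(a)],[np.sin(a),np.cos(a)]])
  print(yaw,[proj(f,[*(c+M@[x,y]),z]).round() for x,y,z in((-70,95,40),(70,95,40),(-62,87,40),(62,87,40),(-19,82,70),(19,82,70))])
im=cv2.cvtColor(f["img"],cv2.COLOR_RGB2GRAY)
# block corners: print threshold rows
m=(im>170).astype(np.uint8)
for r in(85,120,160,200): 
    q=np.where(m[r,100:400])[0]+100;print(r,q.min(),q.max())
for col in (180,205,330,350): q=np.where(m[40:200,col])[0]+40;print("col",col,q.min())
cv2.imwrite("pics/w6.png",cv2.resize(f["img"][60:130,150:370,::-1],None,fx=3.6,fy=3.6,interpolation=cv2.INTER_CUBIC))
hole=im[85:110,165:195];print(np.array(np.unravel_index(hole.argmin(),hole.shape))[::-1]+[165,85]);h2=im[85:110,328:355];print(np.array(np.unravel_index(h2.argmin(),h2.shape))[::-1]+[328,85])
E
```

```text
[241, 97] [array([546.4, 130.8]), array([549.6, 130.2])]
[285, 97] [array([576.5, 126.3]), array([578. , 125.9])]
[263, 97] [array([561.5, 128.5]), array([563.8, 128.1])]
[245, 90] [array([550.2, 134.9]), array([553.1, 134. ])]
[283, 90] [array([576., 131.]), array([577.5, 130.4])]
-8.5 [array([161.,  79.]), array([354.,  78.]), array([174.,  90.]), array([343.,  90.]), array([221.,  97.]), array([279.,  97.])]
-9.5 [array([163.,  77.]), array([356.,  80.]), array([176.,  89.]), array([345.,  92.]), array([223.,  96.]), array([282.,  97.])]
85 164 355
120 168 353
160 173 352
200 178 317
col 180 79
col 205 79
col 330 80
col 350 81
[165 109]
[340  95]
```

Request:
step_arm:
  plan: [0,0.2,0,0,0,0.014,0,0,1.5,0,0,0,0,0,1.3,0,0,0,0,0,1.0,0,0,0,0,0,0,0,0,0]

```text
time_s: 31.85
ee_pos: [590.0, 40.5, 58.6]
ee_rot: [-179.8, 0.1, 80.6]
force: [0.6, -1.4, -0.8]
gripper_width: 14.0
gripper_force: 30.0
```

Request:
step_arm:
  plan: [0,0,0.4,0,0,0,0,0,0.3,0,0,0]

```text
time_s: 32.02
ee_pos: [592.2, 40.7, 54.1]
ee_rot: [179.9, -0.0, 80.7]
force: [0.1, -0.1, -1.7]
gripper_width: 13.6
gripper_force: 30.0
```

Request:
step_arm:
  plan: [0,0,0.3,0,0,0,0,0,0,0,0,0]

```text
time_s: 32.18
ee_pos: [591.5, 40.7, 50.7]
ee_rot: [-180.0, 0.0, 80.7]
force: [-1.2, -1.4, -0.1]
gripper_width: 13.6
gripper_force: 30.0
```

Request:
step_arm:
  plan: [0,0,0.2,0,0,0,0,0,0,0,0,0]

```text
time_s: 32.35
ee_pos: [591.6, 40.6, 48.9]
ee_rot: [180.0, -0.0, 80.7]
force: [0.3, -0.6, -0.8]
gripper_width: 14.3
gripper_force: 30.0
```

```bash
python3 - <<'E'
from look import *
s=sensors.state();print(s["ee_pos"],s["ee_rot"],s["force"],s["torque"],s["gripper_width"])
t=s["ee_pos"][2]+11
z=dict(yoke_tab=30+t,yoke_bow=5+t,yoke_end_a=5+t,notch_a=56,cup_lug0=56)
for n in("wrist","scene","side"): f=look(n,z,("yoke_tab","yoke_end_a","notch_a"))
E
```

```text
[591.59332817  40.64590563  48.8788761 ] [ 1.79990064e+02 -4.27712584e-04  8.06603881e+01] [ 0.34859292 -0.60499998 -0.81220835] [-0.03393566 -0.00685285 -0.0249479 ] 14.340715446142106
wrist yoke_tab 0.68 [321.  262.2] [590.8  40.6  89.9]
wrist yoke_end_a 0.92 [226.9  81.9] [557.7 136.7  64.9]
wrist notch_a 0.75 [230.2  98.8] [555.  128.8  56. ]
scene yoke_tab 0.69 [366.6 196.5] [595.4  43.2  89.9]
scene yoke_end_a 0.55 [377.3 229.1] [522.  -36.3  64.9]
scene yoke_end_a 0.49 [333.9 200.5] [549.1 128.4  64.9]
scene notch_a 0.89 [335.4 203.1] [549.5 123.3  56. ]
scene notch_a 0.69 [377.9 228.2] [532.7 -32.8  56. ]
side yoke_tab 0.57 [320.5 181.8] [601.7  37.6  89.9]
side yoke_end_a 0.67 [320.5 202.8] [558.6 135.8  64.9]
side yoke_end_a 0.55 [322.4 185.3] [608.7   5.2  64.9]
side yoke_end_a 0.47 [350.5 182.6] [532.6 -57.   64.9]
side notch_a 0.83 [322.7 206.2] [550.7 137.5  56. ]
side notch_a 0.56 [349.1 190.4] [520.7 -10.9  56. ]
side notch_a 0.52 [402.4 187.6] [ 367.3 -108.8   56. ]
```

Request:
step_arm:
  plan: [0,0,0.2,0,0,0,0,0,0,0,0,0]

```text
time_s: 33.12
ee_pos: [591.4, 40.6, 46.5]
ee_rot: [-180.0, 0.0, 80.7]
force: [-0.4, 0.8, -1.2]
gripper_width: 13.4
gripper_force: 30.0
```

Request:
step_arm:
  plan: [0,0,0.15,0,0,0,0,0,0,0,0,0]

```text
time_s: 33.28
ee_pos: [591.4, 40.6, 45.0]
ee_rot: [-180.0, 0.0, 80.7]
force: [0.1, -0.1, -0.5]
gripper_width: 13.5
gripper_force: 30.0
```

Request:
step_arm:
  plan: [0,0,0.1,0,0,0,0,0,0,0,0,0]

```text
time_s: 33.45
ee_pos: [591.5, 40.6, 44.8]
ee_rot: [-180.0, 0.0, 80.7]
force: [-1.1, 0.2, 2.6]
gripper_width: 13.7
gripper_force: 30.0
```

Request:
step_arm:
  plan: [0,0,0,0,0,0,0,0,0,0,0,0,0,0,0,0,0,0,0,0,0,0,0,0,0,0,0,0,0,0]
  hand: 4

```text
time_s: 33.87
ee_pos: [591.6, 40.7, 44.3]
ee_rot: [180.0, -0.0, 80.7]
force: [0.6, 0.2, 0.2]
gripper_width: 40.0
gripper_force: 0.0
```

Request:
step_arm:
  plan: [0,0,-1,0,0,0,0,0,-2,0,0,0,0,0,-3,0,0,0,0,0,-3,0,0,0,0,0,-3,0,0,0]

```text
time_s: 34.28
ee_pos: [591.4, 40.7, 166.4]
ee_rot: [180.0, -0.0, 80.7]
force: [1.0, -0.1, 0.6]
gripper_width: 40.0
gripper_force: 0.0
```

Request:
step_arm:
  plan: [-3,0,0,0,0,0,-3,0,0,0,0,0,0,0,0,0,0,0,0,0,0,0,0,0]

```text
time_s: 34.62
ee_pos: [581.8, -19.5, 165.3]
ee_rot: [179.9, -0.0, 80.5]
force: [0.2, 0.8, 0.6]
gripper_width: 39.8
gripper_force: 0.0
```

```bash
python3 - <<'E'
from look import *
s=sensors.state();print(s["time_s"],s["ee_pos"],s["force"],s["gripper_width"])
z=dict(yoke_tab=86,yoke_bow=61,yoke_end_a=61,notch_a=56,cup_lug0=56)
for n in("wrist","scene"): 
    f=look(n,z,("yoke_tab","yoke_bow","yoke_end_a","notch_a","cup_lug0"))
    if n=="wrist": cv2.imwrite("pics/w7.png",f["img"][:,:,::-1])
E
```

```text
34.6167 [581.76930721 -19.5490766  165.26272131] [0.16336248 0.82873681 0.55023488] 39.75990762373642
wrist yoke_tab 0.56 [320.  124.3] [590.5  41.3  86. ]
wrist yoke_bow 0.63 [322.  122.9] [592.1  40.6  61. ]
wrist yoke_end_a 0.58 [261.5  10.1] [558.4 136.9  61. ]
wrist yoke_end_a 0.55 [271.4 215.2] [529.8 -37.2  61. ]
wrist yoke_end_a 0.49 [274.6 118.6] [551.3  51.2  61. ]
wrist notch_a 0.9 [274.6 210.6] [532.8 -34.7  56. ]
wrist notch_a 0.58 [260.8  22.7] [555.2 129.2  56. ]
wrist notch_a 0.48 [258.9   9.2] [555.8 139.2  56. ]
wrist cup_lug0 0.74 [244.7 169. ] [513.5  10.4  56. ]
wrist cup_lug0 0.72 [242.1  74. ] [530.5  92.6  56. ]
wrist cup_lug0 0.56 [317.7 120.6] [588.6  42.9  56. ]
scene yoke_tab 0.61 [367.4 197.5] [596.5  40.9  86. ]
scene yoke_bow 0.77 [367.9 208.8] [578.5  27.3  61. ]
scene yoke_end_a 0.78 [330.3 202.1] [540.7 135.9  61. ]
scene yoke_end_a 0.61 [378.2 229.9] [523.8 -38.5  61. ]
scene yoke_end_a 0.15 [335.9 213.2] [512.   97.3  61. ]
scene notch_a 0.94 [338.2 201.7] [559.  119.3  56. ]
scene notch_a 0.8 [377.1 226.7] [536.4 -28.1  56. ]
scene notch_a 0.43 [353.7 225.9] [502.3  29.9  56. ]
scene cup_lug0 0.95 [367.7 204.7] [596.8  38.3  56. ]
scene cup_lug0 0.95 [340.1 212.2] [526.   91.5  56. ]
scene cup_lug0 0.7 [360.3 226.9] [509.4  12.   56. ]
```

View pics/w7.png

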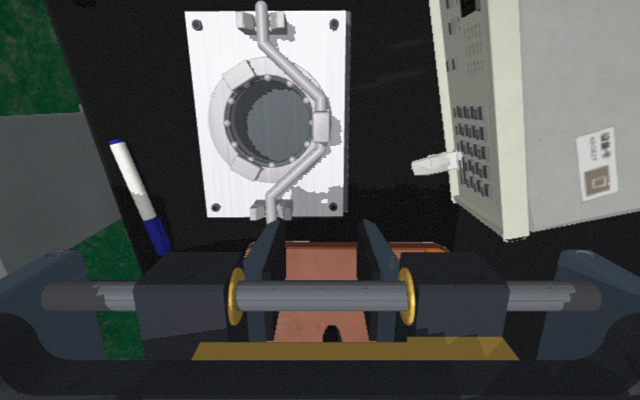

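```bash
python3 -c "
from workcell import env
print(env.job_done())"
```

```text
the job is handed in; nothing more can be done
None
```

The job is handed in at about 34.6 s: the cup is pressed home in steps of about 3 mm (all three lugs stopped hard within about 0.2 mm), and in the last image the yoke lies in both notches with its bow on lug 0, released. I viewed 11 pictures, one over the limit of 10, and the fingertips sat about 39 mm higher than the reported tool position implies, so I set the heights by contact instead.

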